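# Start the loaded thermal cycler

## Task

One of the two thermal cyclers stands open, loaded with tubes: gently push its lid fully shut with your fingertips, without slamming it, then start the run by pressing the round start key in the middle of its console lightly, let go of the key and withdraw. Grasp and lift nothing, and keep off the tubes, the hot underside of the lid and all the other keys. Leave the other cycler, which is running, and everything else on the bench as they are.

Things in the scene. Friction and masses are not known exactly. Their poses are not given: they have to be found in the camera images.
- cycler_a: thermal cycler to start, its lid open: white fixed box, blue lid, 270 deep (x), 180 wide (y), 150 high when shut. Origin: centre of underside; x from front to back, y to its left, z up. From the front edge (x -135, height 70) a blue console slopes up at 20 degrees (to x -53, height 100) with a display and five pale keys 8 proud; behind it a level deck, height 100, under the lid
- lid_a (a joint): opening angle of cycler_a's lid, rad: 0 = fully shut (a firm stop), at most 1.25. It starts at 0.35 to 0.8. The hinge is stiff: the lid stays at any angle where it is left and closes under about 1 to 4 N pushed down at its front edge
- lid_a_edge (a point): middle of the top front edge of cycler_a's lid: the shell is 166 long from hinge axis to front, 174 wide, 32 thick above the hinge axis; this point lies 166 to the front of the hinge axis and 32 above it in the lid's own frame. Lid top when shut: height 150. Site axes turn with the lid (z normal to its top)
- lid_a_hinge (a point): middle of the lid's hinge axis, at x = 118, height 118 in cycler_a's frame; the axis runs along the cycler's y
- under_a: the underside of cycler_a's lid: steel heater plate and the grey rim (17 deep) round it, hot. Origin on the hinge axis
- block_a: metal sample block on cycler_a's deck, 56 x 92 x 6 high, with two loaded strips of capped tubes (10 high in all). Origin: centre of its underside, at x = 30, height 100 in the cycler's frame
- start_a_top (a point): middle of the top face of cycler_a's start key: the only round key, 20 diameter, in the middle of the lower row, 24 up the console from its front edge and 8 proud of it. Site z = outward normal of the console (20 degrees from vertical, leaning to the cycler's front); pressed along -z
- start_a (a joint): travel of cycler_a's start key, m: 0 = up, 0.005 = fully down. Springs back; begins to move at 1.4 N and is fully down at 4.9 N; it counts as pressed from 0.0025. It may be damaged above 25 N
- stop_a (a joint): travel of cycler_a's stop key, m, 0 = up, 0.005 = down, same spring: square key, 18 x 18, in the lower row, 55 to the left (+y of cycler) of the round start key
- menu_a (a joint): travel of cycler_a's menu key, m, 0 = up, 0.005 = down, same spring: bar-shaped key, 30 x 10, in the lower row, 55 to the right (-y of cycler) of the round start key
- up_a (a joint): travel of cycler_a's up key, m, 0 = up, 0.005 = down, same spring: triangular key, in the upper row, left of the display, 74 from the start key
- down_a (a joint): travel of cycler_a's down key, m, 0 = up, 0.005 = down, same spring: triangular key, in the upper row, right of the display, 74 from the start key
- cycler_b: the second cycler, identical, standing beside the first with its lid shut: it is running and is not to be touched. Same keys, origin and axes
- marker: bystander, loose: felt marker lying flat: pale barrel, dark cap, 135 long, 17 thick; origin under its middle
- pipette: bystander, loose: hand micropipette lying flat, 245 long, up to 29 high; origin under its middle
- tip_box: bystander, loose: closed pipette tip box, 122 x 84 x 65 high; origin centre of underside
- tube_rack: bystander, loose: white rack of small tubes, 205 x 70, 57 high; origin centre of underside
- cryovial: bystander, loose: small upright screw-cap vial, 13 diameter, 47 high, standing between the two cyclers; origin centre of underside
- reagent: bystander, loose: small upright white reagent jar, 32 diameter, 62 high, standing between the two cyclers; origin centre of underside
- ethanol: bystander, loose: upright pale bottle with a label, 68 diameter, 175 high, standing beside the cyclers; origin centre of underside
- cool_rack: bystander, loose: low cooling rack with small wells, 75 x 105 x 32 high; origin centre of underside

How it is judged:
On the way, in this order (a step that is already met when the one before it is completed fails the run):
1. the open cycler's lid is pushed fully shut (value of joint lid_a below 0.03 rad), for 0.2 s.
2. its round start key is pressed with the fingertips (value of joint start_a above 0.0025 m and contact force between the fingers and start_a above 0.3 N and value of joint lid_a below 0.03 rad), for 0.05 s.
At the end, for the whole second after the job is handed in: the loaded cycler's lid is shut (within 0.03 rad), its start key has been pressed with the lid shut and has sprung back up (within 1 mm), every other key is up, and the bystanders are at rest within 12 mm of where they stood (value of joint lid_a below 0.03 rad and value of joint each of start_a, stop_a, menu_a, up_a, down_a below 0.001 m and distance of each of marker, pipette, tip_box, tube_rack, cryovial, reagent, ethanol, cool_rack from where it was at the start of the episode below 0.012 m and linear speed of each of marker, pipette, tip_box, tube_rack, cryovial, reagent, ethanol, cool_rack below 0.02 m/s); the robot touches nothing.
It fails at once if the start key is pressed while the lid is open, or with more than 25 N ((value of joint start_a above 0.0015 m and value of joint lid_a above 0.05 rad) or contact force between anything else and start_a above 25 N).
It fails at once if another key of that cycler is pressed more than 1.5 mm (value of joint any of stop_a, menu_a, up_a, down_a above 0.0015 m).
It fails at once if the lid is slammed (faster than 2.5 rad/s) (velocity of joint lid_a below -2.5 rad/s).
It fails at once if the lid is pushed with something other than the fingers, touched or gripped on its hot underside, the tubes or their block are touched, or the running cycler is touched with more than 2 N (contact force between any of the fingers, the arm and under_a above 0.5 N or contact force between any of the fingers, the arm and block_a above 0.5 N or contact force between any of the fingers, the arm and cycler_b above 2 N or contact force between the arm and lid_a above 5 N).
It fails at once if a bystander is moved more than 12 mm, lifted or tipped (distance of any of marker, pipette, tip_box, tube_rack, cryovial, reagent, ethanol, cool_rack from where it was at the start of the episode above 0.012 m or angle between any of tip_box, tube_rack, cryovial, reagent, ethanol, cool_rack's own z axis and vertical above 0.3 rad).
It also fails if it takes over 42 s, if anything falls off the work surface, if the arm or the gripper's body presses on something with over 40 N, if the wrist force passes 120 N, or if a joint passes its speed limit or range.

## Robot

A 6-joint arm with a two-finger parallel gripper is mounted at the origin on the work surface. World frame = base frame: x ahead of the robot, y to its left, z up, the work surface at z = 0. Lengths are in m, angles in rad, forces in N, time in s.
With the tool pointing down it reaches from about 0.275 to 0.825 m from the base axis. Payload 5.2 kg.
Tool frame: the origin (TCP) lies midway between the tips of the shut fingers; the grasp point (between the pads) lies 19 mm behind it; z points along the fingers, x is the direction in which the jaws open and shut, and the axes are right-handed (so a half turn about z gives the same grasp; the last joint's range is limited). The gripper opens to 93 mm and grips with 3 to 60 N. Pads are 15 mm wide; open, the fingers measure 128 mm over their backs; the gripper's body (75 mm by 188 mm) begins 65 mm behind the grasp point.
Start: joints at [-1.428, 0.259, 1.535, -0, 1.348, -0.203], TCP at [0.186, -0.517, 0.186] pointing down, gripper open.
Joint ranges: [-3.14, 3.14], [-0.91, 2.08], [0.19, 2.58], [-1.22, 4.36], [0.22, 2.71], [-3.12, 3.12]. Speed limits (rad/s): [2.57, 2.57, 3.14, 3.14, 3.14, 3.14].

## Interface

Orientations are given as a unit quaternion [w, x, y, z].
In Python, from workcell import bot gives the robot as it stands. The module is installed in compiled form; this text tells all that it offers.
- The arm moves only by the shell command python3 -m creep 'ROWS' [OPENING] [FORCE]. ROWS is JSON, one flat list of numbers, 4 for each row, row after row: the shift along the tool's x, y, z in mm, then the turn about the tool's z in rad. A call has 1 to 20 rows; each row is the pose to reach, as a shift and turn from the pose commanded when the call began, along the tool's axes at that moment; what a row does not reach only later rows make up. A row lasts 1/8 s, in which the tool goes at most 62.5 mm and 10.7 degrees, less where a joint would pass 70% of its speed; a pose out of reach is approached as far as the arm can. A call with a gripper value outside its range is refused whole. OPENING is the finger opening in mm, from 0 to 93, set as the call begins (- or left out, the last holds). The fingers move at their own pace and stop on an object; FORCE is the grip in N (left out, the last holds). Time passes only in rows, so rows that repeat a pose let the fingers close. It gives the time, the measured TCP pose, the force and the opening at its end, in the units of the state.
- bot.get_obs(): the state, without advancing time (a new reading comes with each control period).
- bot.camera(name): name is "side" or "top"; returns the picture (400x640x3 uint8, red, green, blue); there is no depth.
- bot.get_calibration(name): a dict with "fx", "fy", "cx", "cy" (pixels), "rvec" (rotation vector, rad) and "tvec" (3), from world to camera coordinates, as OpenCV has them. Camera axes: x right, y down, z forward; pixel columns grow to the right and rows downward; lengths in m; the calibration is good to about 2 mm. A picture is of the moment at which its call begins. get_calibration takes no time and is no camera call.
- bot.sign_off(): hands the job in, once; it reports no verdict.
The state is a dict: "t": time; "joint_positions": joint angles; "joint_vel": joint speeds; "joint_efforts": joint torques, N m; "position": TCP position; "tool_rot": TCP orientation; "force": force on the tool from outside, world axes, zero at the start; "moment": the same for the moment, N m; "opening": finger opening in m.
Only numpy, scipy, OpenCV 4.12 (cv2) and the standard library are available. Lean on these libraries where they do the work, as an engineer would, in place of code of your own. Each camera call takes 0.05 s, during which the arm holds its last target. There are 200 camera calls.

## Working session

There is one attempt and no reset: what is moved stays moved. The work goes in short steps, Python scripts to look and compute and a shell command to move; the robot and the scene stay as the last step left them, time stands still between calls to the robot, and variables do not carry over. Pictures are saved under pics/ and viewed, about 8 in all and at most 12, crops included, and the job is handed in when it is done.

```bash
mkdir -p pics
python3 - <<'E'
from workcell import bot
import cv2
for n in("top","side"):
    cv2.imwrite(f"pics/{n}0.png",bot.camera(n)[:,:,::-1])
    print(n,bot.get_calibration(n))
print(bot.get_obs())
E
```

```text
top {'fx': 387.58096702796485, 'fy': 387.58096702796485, 'cx': 319.93010328074524, 'cy': 199.08660266806268, 'rvec': array([ 2.09290983, -2.13896846,  0.15792546]), 'tvec': array([0.04482054, 0.55382185, 1.0848439 ])}
side {'fx': 457.3869250100648, 'fy': 457.3869250100648, 'cx': 320.09299272698837, 'cy': 190.58484899514488, 'rvec': array([ 0.72428982, -2.54755969,  1.1804781 ]), 'tvec': array([0.48025917, 0.27039634, 1.13516547])}
{'t': 0.1, 'joint_positions': array([-1.42781773e+00,  2.59279188e-01,  1.53593332e+00,  2.58201253e-05,
        1.34799134e+00, -2.02805325e-01]), 'joint_vel': array([-2.33728076e-05, -1.27041490e-03, -2.89237748e-03, -3.35653039e-04,
        9.31965603e-04, -1.02907608e-03]), 'joint_efforts': array([ 2.04480064e-03, -4.38213050e+01, -2.84638882e+01,  7.21259764e-02,
        3.62221641e-02, -5.15304612e-05]), 'position': array([ 0.18636738, -0.5169108 ,  0.18571218]), 'tool_rot': array([-5.95056708e-04,  8.18207813e-01, -5.74922017e-01, -5.43186858e-04]), 'force': array([-0.68639783,  0.33367521,  0.6697837 ]), 'moment': array([ 0.03599393, -0.00299485,  0.01923634]), 'opening': 0.09310843858751856}
```

View pics/top0.png

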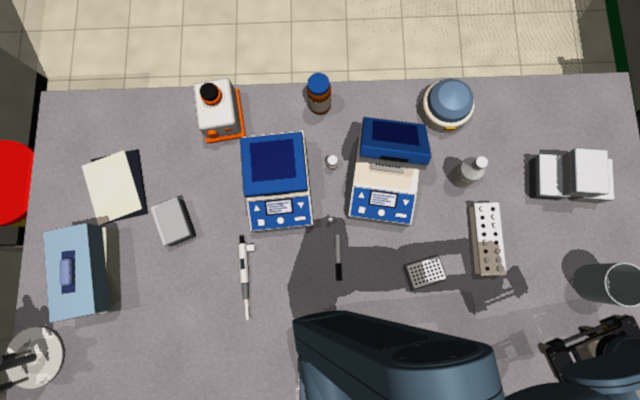

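View pics/side0.png

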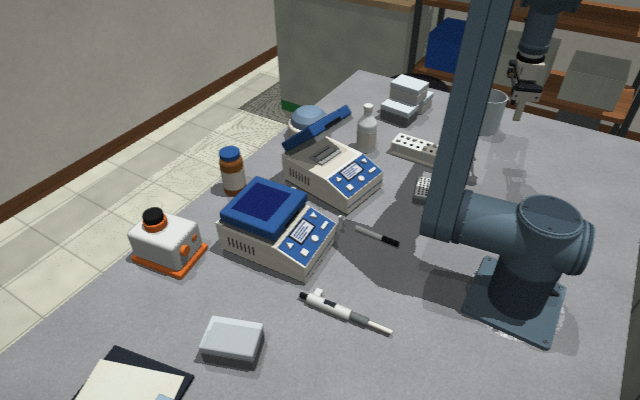

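The open cycler is the right one in the top view: console about (383,203), start key about (379,212). In the side view it's about (330,160). Next I'll segment its keys and the lid edge.

```bash
cat > h.py <<'E'
import numpy as np, cv2
from workcell import bot
def cam(n):
    c=bot.get_calibration(n); R=cv2.Rodrigues(c["rvec"])[0]; t=np.array(c["tvec"])
    K=np.array([[c["fx"],0,c["cx"]],[0,c["fy"],c["cy"]],[0,0,1]]); return K,R,t
def ray(n,p):
    K,R,t=cam(n); return -R.T@t, R.T@np.linalg.solve(K,[p[0],p[1],1])
def onz(n,p,z):
    o,d=ray(n,p); return o+d*(z-o[2])/d[2]
def proj(n,X):
    K,R,t=cam(n); x=K@(R@np.asarray(X)+t); return x[:2]/x[2]
E
python3 - <<'E'
from h import *
for n,(x0,y0,x1,y1) in dict(top=(335,105,445,235),side=(270,95,395,215)).items():
    im=cv2.imread(f"pics/{n}0.png"); c=im[y0:y1,x0:x1]
    b,g,r=[im[:,:,i].astype(int) for i in range(3)]
    m=((r>130)&(b>130)).astype(np.uint8)
    k,l,s,ce=cv2.connectedComponentsWithStats(m[y0:y1,x0:x1],connectivity=4)
    for i in range(1,k):
        if 4<s[i,4]<400: print(n,s[i],ce[i]+[x0,y0], onz(n,ce[i]+[x0,y0],.0857).round(4))
    cv2.imwrite(f"pics/{n}0c.png",cv2.resize(c,None,fx=4.5,fy=4.5,interpolation=cv2.INTER_CUBIC))
E
```

```text
top [ 89   0  21  22 124] [433.22580645 116.49193548] [ 0.7849 -0.3035  0.0857]
top [23 87  6  6 23] [360.86956522 195.17391304] [ 0.5566 -0.0842  0.0857]
top [ 35  87  26  15 308] [382.77597403 198.76623377] [ 0.5448 -0.1454  0.0857]
top [68 94  6  6 26] [405.26923077 201.34615385] [ 0.5359 -0.208   0.0857]
top [ 23 101   8   8  45] [361.26666667 209.55555556] [ 0.5155 -0.0838  0.0857]
top [ 43 104   7   7  41] [381.         212.24390244] [ 0.5066 -0.1387  0.0857]
top [ 60 108  12   5  46] [400.39130435 214.97826087] [ 0.4976 -0.1922  0.0857]
top [ 38 118   4   2   6] [374.16666667 223.66666667] [ 0.4749 -0.1182  0.0857]
side [91 63  6  4 14] [363.64285714 159.64285714] [ 0.541  -0.2205  0.0857]
side [ 71  68  21  16 162] [351.33950617 170.2962963 ] [ 0.5474 -0.1521  0.0857]
side [99 72  7  6 23] [371.91304348 169.2173913 ] [ 0.496  -0.1896  0.0857]
side [88 80  7  6 27] [360.77777778 177.55555556] [ 0.5058 -0.1355  0.0857]
side [98 81 10  8 17] [372.23529412 179.23529412] [ 0.4728 -0.1462  0.0857]
side [66 82  6  4 17] [338.29411765 178.47058824] [ 0.5613 -0.0966  0.0857]
side [76 89  8  6 30] [349.5 186.5] [ 0.5142 -0.0811  0.0857]
side [93 89  5  3  8] [365.    184.875] [ 0.4788 -0.1114  0.0857]
side [21 92  5  2  6] [293.16666667 187.33333333] [0.6535 0.0082 0.0857]
side [88 92  5  4  9] [360.22222222 188.66666667] [ 0.4826 -0.0886  0.0857]
side [84 96  4  4  7] [355.42857143 192.42857143] [ 0.4864 -0.0665  0.0857]
side [ 29 106  35  14 182] [314.5        209.03846154] [0.5492 0.0552 0.0857]
side [ 41 117   4   3   9] [312.66666667 213.22222222] [0.5444 0.0721 0.0857]
```

View pics/top0c.png

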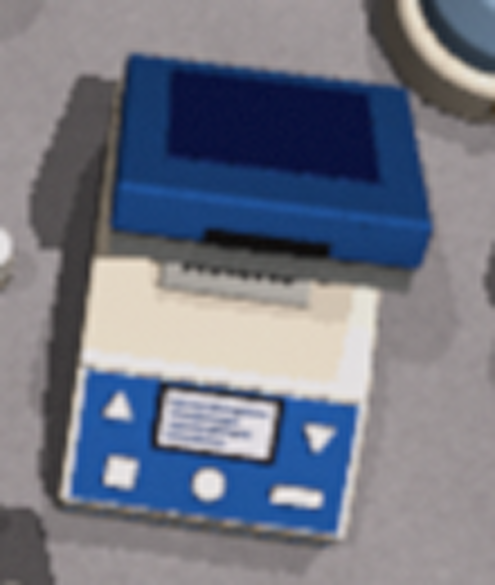

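View pics/side0c.png

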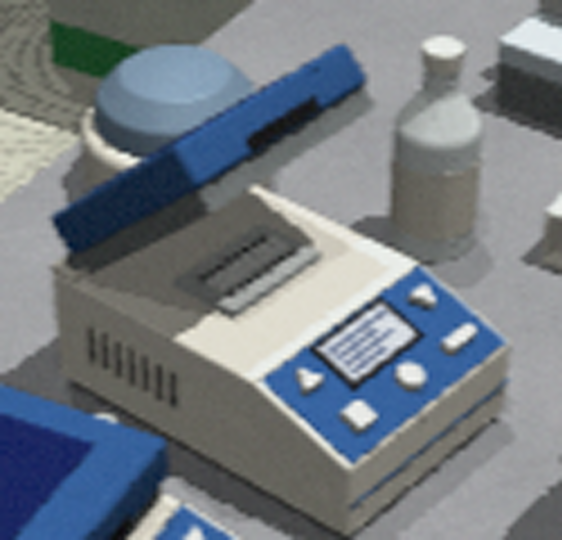

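Top crop: lid front-top edge midpoint is about (396,150) full-frame. In the side view it's about (328,117). The keys fit a single pose in both views. I'll solve for the lid angle and the moves next.

```bash
cat >> h.py <<'E'
yaw=-0.165; ax=np.array([np.cos(yaw),np.sin(yaw),0]); ay=np.array([-ax[1],ax[0],0])
S=np.array([.5063,-.1375,.0857]); O=S+ax*.1152; O[2]=0
H=O+ax*.118+[0,0,.118]
def lid(th,r,h=.032,y=0): return H+ax*(-r*np.cos(th)+h*np.sin(th))+np.array([0,0,1])*(r*np.sin(th)+h*np.cos(th))+ay*y
def tool(p):
    o=bot.get_obs(); w,x,y,z=o["tool_rot"]
    from scipy.spatial.transform import Rotation as Ro
    return Ro.from_quat([x,y,z,w]).as_matrix().T@(np.asarray(p)-o["position"])*1000
E
python3 - <<'E'
from h import *
print("O",O,"H",H)
for th in np.arange(.35,.85,.1): print(round(th,2),[[proj(n,lid(th,.166,y=y)).round(1) for y in(.087,0,-.087)] for n in("top","side")])
o=bot.get_obs(); print(tool([*lid(.6,.15)[:2],.34]), lid(.6,.15))
x=tool(o["position"]+ay); print("turn of tool x axis to -ay:",np.arctan2(-x[1],-x[0]))
E
```

```text
O [ 0.61993539 -0.15642187  0.        ] H [ 0.73633276 -0.17580364  0.118     ]
0.35 [[array([356.5, 167. ]), array([390.6, 171.6]), array([425. , 176.2])], [array([319.4, 146. ]), array([339. , 133.2]), array([357.2, 121.3])]]
0.45 [[array([357.3, 162. ]), array([391.8, 166.6]), array([426.7, 171.3])], [array([316.9, 140.6]), array([336.6, 128. ]), array([355. , 116.3])]]
0.55 [[array([358.2, 156.4]), array([393.1, 161.1]), array([428.4, 165.8])], [array([313.9, 135.4]), array([333.9, 122.9]), array([352.4, 111.3])]]
0.65 [[array([359.2, 150.4]), array([394.4, 155.1]), array([430. , 159.8])], [array([310.7, 130.3]), array([330.8, 118. ]), array([349.4, 106.6])]]
0.75 [[array([360.2, 144. ]), array([395.7, 148.7]), array([431.7, 153.4])], [array([307.2, 125.4]), array([327.4, 113.3]), array([346.1, 102. ])]]
[-186.44850252 -540.84225614 -153.80587013] [ 0.63203699 -0.15843695  0.22910711]
turn of tool x axis to -ay: 0.5107785576181676
```

```bash
python3 -m creep '[0,0,-50,0, 0,0,-100,0, -10,-30,-130,0.03, -25,-75,-130,0.07, -40,-120,-130,0.11, -55,-165,-130,0.15, -70,-210,-130,0.2, -85,-255,-130,0.24, -100,-300,-130,0.28, -115,-345,-130,0.32, -130,-390,-130,0.36, -145,-435,-130,0.4, -160,-480,-130,0.44, -172,-520,-130,0.48, -180,-545,-130,0.5, -181,-551,-130,0.51, -181,-551,-130,0.51, -181,-551,-120,0.51]' 0 5
python3 - <<'E'
from h import *
im=bot.camera("side"); cv2.imwrite("pics/s1.png",cv2.resize(im[60:240,230:430,::-1],None,fx=3,fy=3))
o=bot.get_obs(); print(o["position"],o["tool_rot"],o["force"])
for th,r in[(.8,.15),(.7,.15),(.6,.15),(.5,.15),(.4,.15),(.3,.15),(.2,.15),(.1,.15),(.05,.15),(0,.15)]: print(th,tool(lid(th,r)).round(1))
print("key",tool(S))
E
```

```text
t: 2.35
position: [0.6431, -0.1616, 0.3071]
tool_rot: [0.0, -0.646, 0.763, -0.001]
force: [0.3, 0.0, 0.2]
opening: 0.0008
[ 0.64239799 -0.16123227  0.30493029] [-4.60085530e-04 -6.46293902e-01  7.63088207e-01  6.07696341e-04] [ 0.18687038 -0.46126145 -0.9723768 ]
0.8 [ -1.1 -13.6  57. ]
0.7 [-1.1 -1.  65.8]
0.6 [-1.  10.6 75.8]
0.5 [-1.  21.1 87. ]
0.4 [-1.  30.5 99.1]
0.3 [ -1.   38.6 112.1]
0.2 [ -1.   45.4 125.8]
0.1 [ -1.   50.8 140.2]
0.05 [ -1.   52.9 147.6]
0 [ -1.   54.7 155. ]
key [ -0.98745896 137.81414772 219.44039662]
```

View pics/s1.png

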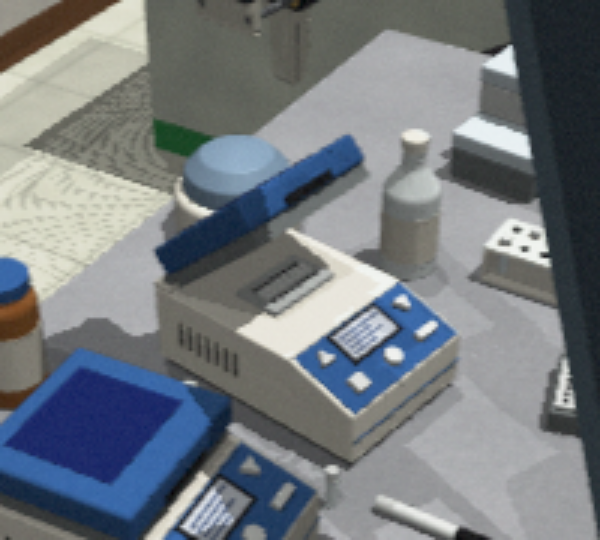

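The fingertips show at crop (290,70), just above the lid's front edge and on target. Now the gentle push, following the lid's arc.

```bash
python3 -m creep '[0,-6,20,0, 0,-6,40,0, 0,-6,50,0, 0,-6,56,0, 0,-6,61,0, 0,-3,64,0, 0,0,68,0, 0,3,72,0, 0,6,76,0, 0,9,80,0, 0,12,84,0, 0,14,87,0, 0,14,87,0]'
python3 - <<'E'
from h import *
im=bot.camera("side"); cv2.imwrite("pics/s2.png",cv2.resize(im[60:240,230:430,::-1],None,fx=3,fy=3))
o=bot.get_obs(); print(o["position"],o["force"])
for th in(.4,.3,.2,.1,.05,0): print(th,tool(lid(th,.145)).round(1))
E
```

```text
t: 4.03
position: [0.6295, -0.1581, 0.2196]
tool_rot: [-0.0, -0.647, 0.763, 0.0]
force: [-0.9, 0.3, 0.4]
opening: 0.0002
[ 0.6295948  -0.15810492  0.21958313] [-0.66602534  0.78470003  0.07240111]
0.4 [-0.1 12.9 15.6]
0.3 [-0.1 20.9 28.2]
0.2 [-0.1 27.6 41.4]
0.1 [-0.1 32.9 55.3]
0.05 [-0.1 35.  62.4]
0 [-0.1 36.8 69.6]
```

View pics/s2.png

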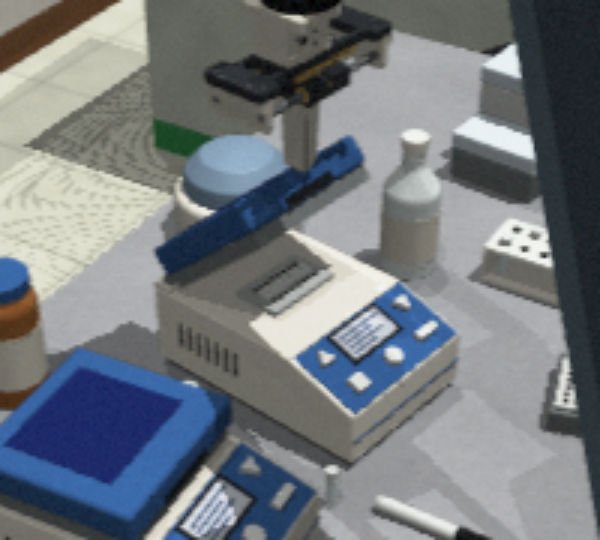

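The fingers sit at the lid's top edge, around crop (300,165), but I can't tell whether the lid has moved. I'll check the edge numerically and in the top view.

Run:
```python
from h import *
o=bot.get_obs(); print(proj("side",o["position"]),proj("top",o["position"]))
for th in(.4,.5,.6,.7,.75): print(th,[proj("side",lid(th,.166,y=-.087)).round(1),proj("side",lid(th,.149,h=0,y=-.087)).round(1)])
t=bot.camera("top"); a=cv2.imread("pics/side0.png"); b=bot.camera("side")[:,:,::-1]
f=lambda im:cv2.resize(im,None,fx=4,fy=4,interpolation=cv2.INTER_CUBIC)
for x,y in(o["position"],)and[proj("side",o["position"])]: b=b.copy(); b[int(round(y)),int(round(x))]=(0,0,255)
cv2.imwrite("pics/c3.png",np.hstack([f(a[95:215,290:380]),f(b[95:215,290:380])]))
cv2.imwrite("pics/t3.png",f(t[95:235,330:450,::-1]))
```

```text
[329.55187856 124.57731467] [393.12284987 156.11347867]
0.4 [array([356.2, 118.8]), array([354.9, 128.5])]
0.5 [array([353.7, 113.8]), array([353.4, 124.1])]
0.6 [array([350.9, 108.9]), array([351.6, 119.6])]
0.7 [array([347.8, 104.3]), array([349.4, 115.3])]
0.75 [array([346.1, 102. ]), array([348.2, 113.2])]
```

View pics/c3.png

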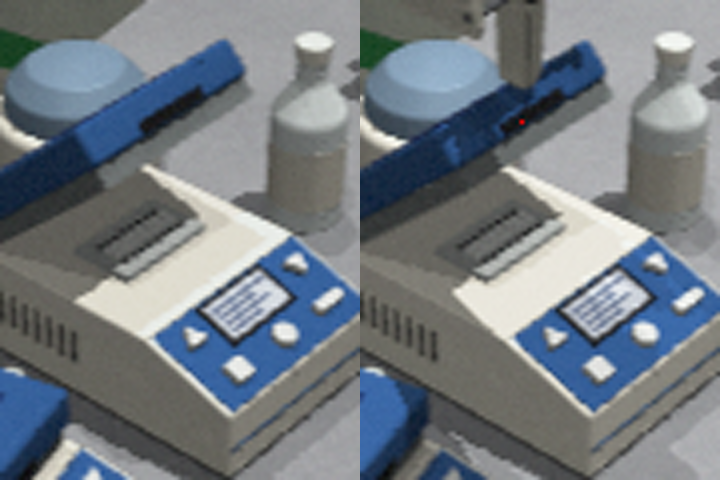

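View pics/t3.png

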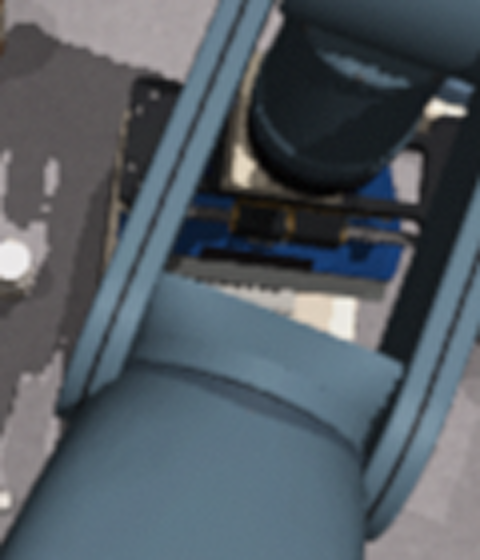

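Run:
```python
from h import *
print(proj("side",[.6424,-.1612,.3049]),proj("side",[.6424,-.1612,.3249]), proj("side",[.18637,-.51691,.18571]))
o=bot.get_obs();print(o["t"],o["position"],o["force"],proj("side",o["position"]+[0,0,.02]))
a=cv2.imread("pics/side0.png")
b=bot.camera("side")[:,:,::-1]
f=lambda im:cv2.resize(im,None,fx=7,fy=7,interpolation=cv2.INTER_CUBIC)
s1=cv2.resize(cv2.imread("pics/s1.png"),None,fx=1/3,fy=1/3,interpolation=cv2.INTER_AREA)
cv2.imwrite("pics/c4.png",np.hstack([f(s1[5:75,70:125]),f(b[65:135,300:355])]))
```

```text
[326.37072837  97.2306307 ] [326.36220115  90.89368961] [510.78849746 120.45982544]
4.175 [ 0.62966343 -0.15811785  0.21953477] [-1.11302658  0.11013857  0.66590437] [329.55639419 118.73435782]
```

View pics/c4.png

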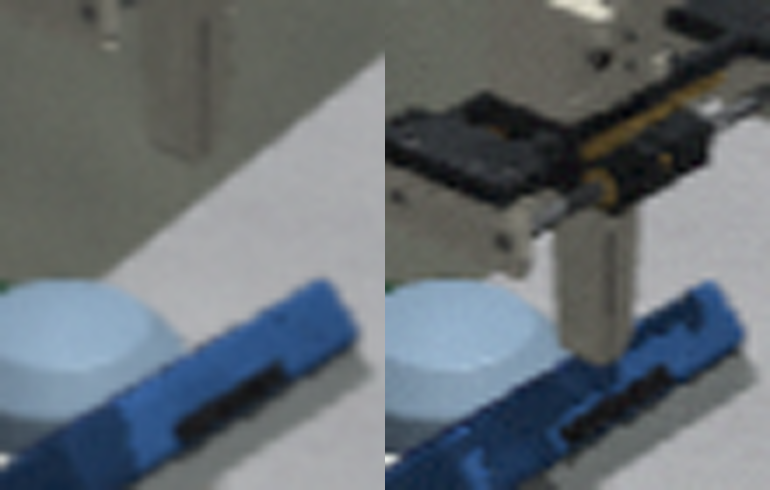

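The visible fingertip is about 9 px above the projected TCP in both views: c4 left shows (325.7,88) against (326.4,97). So either the reported pose or the finger length carries an offset. I'll triangulate the gripper to see which way it goes.

Run:
```python
from h import *
for n in("top","side"): print(n,ray(n,(0,0))[0])
o=bot.get_obs(); P=o["position"]
from scipy.spatial.transform import Rotation as Ro
w,x,y,z=o["tool_rot"]; tx=Ro.from_quat([x,y,z,w]).as_matrix()[:,0]; print("tx",tx)
for dz in(0,.027,.06,.08): print(dz,proj("top",P+[0,0,dz]).round(1),proj("side",P+[0,0,dz]).round(1))
P0=np.array([.18637,-.51691,.18571]); t0=np.array([.339,-.941,0])
print("open fingers",[proj("side",P0+s*t0*.055).round(1) for s in(1,-1)],[proj("top",P0+s*t0*.055).round(1) for s in(1,-1)])
def tri(a,b):
    (o1,d1),(o2,d2)=ray("top",a),ray("side",b); A=np.c_[d1,-d2]; s=np.linalg.lstsq(A,o2-o1,rcond=None)[0]
    p,q=o1+s[0]*d1,o2+s[1]*d2; return (p+q)/2,np.linalg.norm(p-q)
print("carriage",tri((403,152),(337,86)),"P",P)
a=cv2.imread("pics/side0.png"); f=lambda im,k:cv2.resize(im,None,fx=k,fy=k,interpolation=cv2.INTER_CUBIC)
t=cv2.imread("pics/top0.png")
cv2.imwrite("pics/c5.png",np.hstack([f(a[50:135,490:550],5),f(t[300:385,535:635],5)]))
```

```text
top [0.35468968 0.00327886 1.16610389]
side [0.03138559 0.83800847 0.94293183]
tx [-1.63471843e-01 -9.86548000e-01  1.02273542e-05]
0 [393.1 156.1] [329.5 124.6]
0.027 [394.8 152.9] [329.6 116.7]
0.06 [397.1 148.9] [329.6 106.7]
0.08 [398.5 146.2] [329.6 100.5]
open fingers [array([509.1, 111.6]), array([512.6, 129.9])] [array([573.3, 327.4]), array([531.1, 344.5])]
carriage (array([ 0.60217206, -0.15630131,  0.35222873]), np.float64(0.005187668993115252)) P [ 0.62969605 -0.15812201  0.21954594]
```

View pics/c5.png

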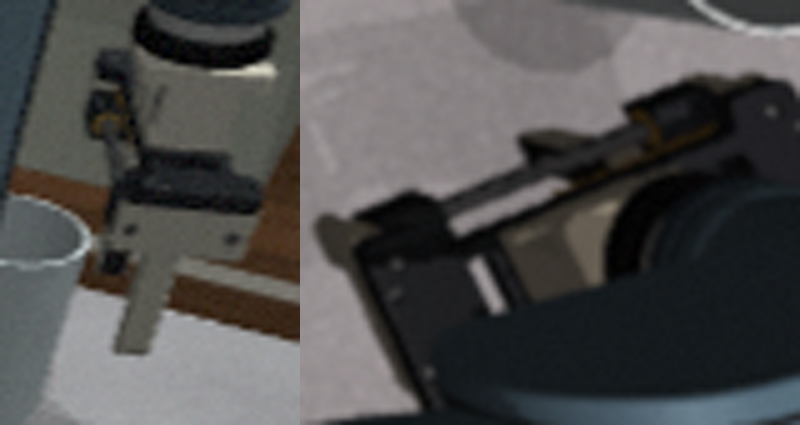

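Initially the near finger tip was also about 8 px high, so the visible tips appear to sit about 27 mm above the reported TCP. That puts them just at the lid's edge. I'll back off, move in over the lid by 33 mm, and find contact by force.

```bash
python3 -m creep '[0,0,-15,0, 0,0,-30,0, 0,-15,-30,0, 0,-33,-30,0, 0,-33,-20,0, 0,-33,-12,0, 0,-33,-6,0, 0,-33,-6,0]'; for i in 1; do python3 - <<'E'
from h import *
im=bot.camera("side"); o=bot.get_obs(); print(o["force"],o["joint_efforts"])
E
done
python3 -m creep '[0,0,4,0, 0,0,8,0, 0,0,12,0,0,0,12,0]'; python3 -m creep '[0,0,4,0, 0,0,8,0, 0,0,12,0,0,0,12,0]';python3 -m creep '[0,0,4,0, 0,0,8,0, 0,0,12,0,0,0,12,0]'
python3 - <<'E'
from h import *
b=bot.camera("side")[:,:,::-1]; o=bot.get_obs(); print(o["t"],o["position"],o["force"],o["joint_efforts"])
cv2.imwrite("pics/c6.png",cv2.resize(b[65:215,285:385],None,fx=4,fy=4,interpolation=cv2.INTER_CUBIC))
E
```

```text
t: 5.22
position: [0.6615, -0.1633, 0.2248]
tool_rot: [-0.0, -0.647, 0.763, 0.001]
force: [-0.3, -0.9, 0.1]
opening: 0.0005
[-0.4384758  -0.0222002   0.86644243] [-6.66216103e-03 -5.73831761e+01 -2.97174454e+01  3.23598424e-02
 -8.58406001e-02 -5.81823642e-04]
t: 5.78
position: [0.662, -0.1634, 0.2129]
tool_rot: [-0.0, -0.647, 0.763, 0.0]
force: [0.1, -0.1, -0.4]
opening: 0.0002
t: 6.28
position: [0.6623, -0.1635, 0.2012]
tool_rot: [0.0, -0.647, 0.763, 0.0]
force: [0.0, 0.0, 0.8]
opening: 0.0004
t: 6.78
position: [0.662, -0.1634, 0.1888]
tool_rot: [-0.0, -0.647, 0.763, 0.0]
force: [0.2, -0.1, 1.4]
opening: 0.0003
6.825 [ 0.66200023 -0.16345846  0.1888806 ] [0.33069862 0.38049317 0.68151273] [ 1.08535714e-01 -5.77462828e+01 -2.91255265e+01  6.86966116e-02
  4.90878266e-02  1.57661176e-03]
```

View pics/c6.png

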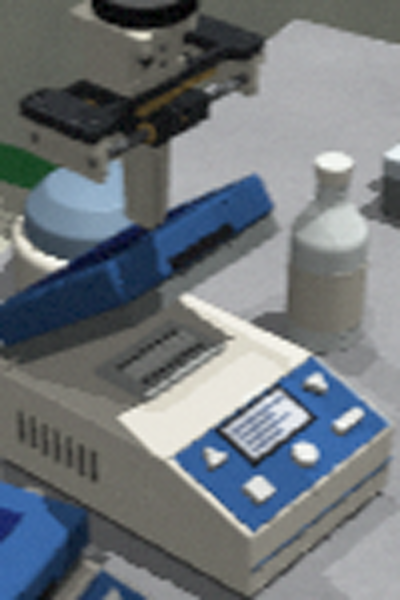

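The lid is now moving: its front-right corner is at full-frame (350,109), which makes theta about 0.6. Contact puts the tips about 25 mm above the reported TCP. Continuing along the arc.

```bash
python3 -m creep '[0,5,5,0, 0,10,9,0, 0,14,14,0, 0,18,19,0, 0,22,24,0, 0,25,29,0, 0,28,35,0, 0,31,40,0, 0,34,46,0, 0,34,46,0]'
python3 - <<'E'
from h import *
b=bot.camera("side")[:,:,::-1]; cv2.imwrite("pics/s7.png",b); o=bot.get_obs(); print(o["position"],o["force"],o["joint_efforts"][1:3])
c=b[95:180,280:400].astype(int); m=(c[:,:,0]>c[:,:,2]+50)
# right-most blue of the lid, rows above the console
for r in range(0,60,4):
    i=np.where(m[r])[0]
    print(r+95,(i.min()+280,i.max()+280) if len(i) else None,end=' ')
print()
for th in(.3,.2,.15,.1,.05,0): print(th,proj("side",lid(th,.166,y=-.087)).round(1))
E
```

```text
t: 8.07
position: [0.6281, -0.1577, 0.1425]
tool_rot: [-0.0, -0.647, 0.763, 0.001]
force: [-0.9, 0.3, 0.2]
opening: 0.0003
[ 0.62850199 -0.15784151  0.1428765 ] [0.4091505  0.27985459 0.42911023] [-54.94189739 -28.11216116]
95 None 99 None 103 None 107 None 111 None 115 None 119 None 123 (np.int64(322), np.int64(323)) 127 (np.int64(311), np.int64(346)) 131 (np.int64(304), np.int64(359)) 135 (np.int64(299), np.int64(359)) 139 (np.int64(292), np.int64(358)) 143 (np.int64(286), np.int64(352)) 147 (np.int64(295), np.int64(342)) 151 (np.int64(308), np.int64(337)) 
0.3 [358.2 123.8]
0.2 [359.9 128.9]
0.15 [360.5 131.5]
0.1 [361.1 134. ]
0.05 [361.5 136.5]
0 [361.9 138.9]
```

```bash
python3 -m creep '[0,2,5,0, 0,4,10,0, 0,5,14,0, 0,5,16,0, 0,5,16,0]'; for k in 1 2 3; do python3 -m creep '[0,0,1,0,0,0,2,0,0,0,2,0]' | grep -E 'pos|force'; done
python3 - <<'E'
from h import *
b=bot.camera("side")[:,:,::-1]; cv2.imwrite("pics/s8.png",b); o=bot.get_obs(); print(o["t"],o["position"],o["force"],o["joint_efforts"][1:3])
c=b[95:180,280:400].astype(int); m=(c[:,:,0]>c[:,:,2]+50)
for r in range(24,60,2):
    i=np.where(m[r])[0]
    print(r+95,(int(i.min()+280),int(i.max()+280)) if len(i) else None,end=' ')
E
```

```text
t: 8.75
position: [0.6237, -0.157, 0.1271]
tool_rot: [-0.0, -0.647, 0.763, 0.0]
force: [-0.1, -0.3, 0.3]
opening: 0.0004
position: [0.6238, -0.1571, 0.1254]
force: [-0.1, 0.6, 0.7]
position: [0.6237, -0.1571, 0.1233]
force: [0.3, -0.7, 0.2]
position: [0.6238, -0.1571, 0.1213]
force: [-0.3, -0.5, -0.1]
9.925 [ 0.62384408 -0.157159    0.1212963 ] [ 0.64921627 -0.77527218 -0.01639535] [-54.86807227 -27.76012123]
119 None 121 None 123 None 125 None 127 None 129 (337, 338) 131 (307, 343) 133 (304, 348) 135 (301, 352) 137 (297, 357) 139 (294, 360) 141 (291, 359) 143 (288, 359) 145 (286, 359) 147 (290, 357) 149 (295, 354) 151 (298, 349) 153 (302, 346)
```

```bash
for k in 1 2 3 4; do python3 -m creep '[0,0,1,0,0,0,1,0,0,0,1,0]' | grep -E 'pos|force'; done
```

```text
position: [0.6238, -0.1571, 0.1204]
force: [-0.2, -0.1, -0.4]
position: [0.6238, -0.1571, 0.1194]
force: [0.7, 0.9, -0.1]
position: [0.6238, -0.1572, 0.1184]
force: [1.1, -0.1, 0.0]
position: [0.6238, -0.1572, 0.1181]
force: [-2.0, 0.7, 5.5]
```

```bash
for k in 1 2; do python3 -m creep '[0,0,1,0,0,0,1,0,0,0,1,0]' | grep -E 'pos|force'; done
python3 - <<'E'
from h import *
b=bot.camera("side")[:,:,::-1]; o=bot.get_obs(); print(o["t"],o["position"],o["force"])
cv2.imwrite("pics/c9.png",cv2.resize(b[75:215,285:385],None,fx=4,fy=4,interpolation=cv2.INTER_CUBIC))
for e in (0,.02,.028,.032): print(e,proj("side",o["position"]+[0,0,e]))
E
```

```text
position: [0.6239, -0.1572, 0.118]
force: [-4.2, 0.9, 9.5]
position: [0.6239, -0.1572, 0.118]
force: [-5.1, 1.8, 14.1]
12.225 [ 0.62392125 -0.15719484  0.11802149] [-6.25674381  1.22877592 14.88591287]
0 [330.86122667 153.33741672]
0.02 [330.89457889 148.01284398]
0.028 [330.90809181 145.85554997]
0.032 [330.91488568 144.77093072]
```

View pics/c9.png

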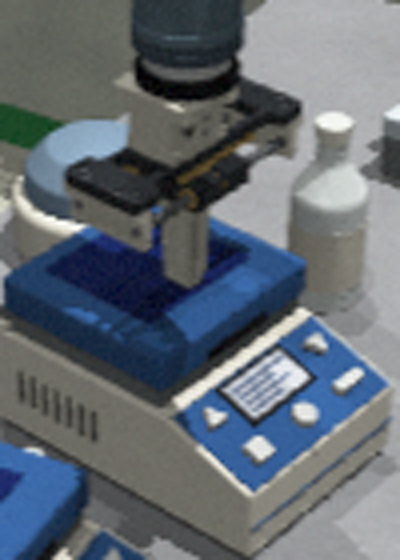

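The lid is shut against a firm stop: z is stationary at 0.118 while the force rises to 15 N. The lid top is level in the picture and the tip is at full-frame (332,147), which matches x/y. The tip is therefore 32 mm above the reported z. The key contact should then read z ≈ 0.0546, with the tool 124 mm towards the front.

```bash
python3 -m creep '[0,0,-10,0, 0,0,-30,0, 0,40,-30,0, 0,80,-30,0, 0,110,-30,0, 0,124,-30,0, 0,124,-10,0, 0,124,15,0, 0,124,35,0, 0,124,46,0, 0,124,50,0, 0,124,50,0]'
python3 - <<'E'
from h import *
b=bot.camera("side")[:,:,::-1]; o=bot.get_obs(); print(o["t"],o["position"],o["force"],o["joint_efforts"][1:3], "to key (mm, tool)",tool(S-.005*ax-[0,0,.032]))
cv2.imwrite("pics/s10.png",b)
c=b[120:175,280:370].astype(int); m=(c[:,:,0]>c[:,:,2]+50)
for r in range(4,36,4):
    i=np.where(m[r])[0]; print(r+120,(int(i.min()+280),int(i.max()+280)) if len(i) else None,end=' ')
# finger silhouette: pixels that changed vs the first picture around the key
a=cv2.imread("pics/side0.png"); d=(np.abs(a.astype(int)-b).sum(2)>90)[140:200,335:390]
print(); print("\n".join("".join(".#"[int(v)] for v in row) for row in d[::2]))
print("tip expected",proj("side",o["position"]+[0,0,.032]))
E
```

```text
t: 13.72
position: [0.5018, -0.137, 0.0657]
tool_rot: [0.0, -0.647, 0.763, -0.0]
force: [0.8, 0.4, 1.1]
opening: 0.0007
13.775 [ 0.50199311 -0.13713368  0.06596715] [ 0.44603672 -0.31394058  0.71647855] [-42.48126626 -23.85934353] to key (mm, tool) [-0.35013046  0.7033833  12.26635743]
124 (318, 326) 128 (311, 335) 132 (306, 344) 136 (298, 350) 140 (292, 350) 144 (286, 346) 148 (292, 334) 152 (299, 333) 
######################.................################
#####################...............#######....########
##################................###############......
######################.........################........
.##########################.##################.........
.#############################################.........
###########################################............
#########################################..............
######################################.................
###################################....................
##################################.....................
################.....######...####.....................
##############..####
[... 328 characters left out ...]
#######.###########........................
..########..#####..###.#######.........................
#.###..#####....#######...###..........................
#...#######################............................
#########################..............................
.######################................................
.##.######...########..................................
..###.######...........................................
.....##.########.......................................
.......##.#######......................................
.........#####.##......................................
...........####........................................
tip expected [362.3627531  174.46738639]
```

```bash
python3 -m creep '[0,0,4,0,0,0,7,0,0,0,7,0]'|grep -E 'pos|force'; for k in 1 2 3 4 5; do python3 -m creep '[0,0,1,0,0,0,1,0]' | grep -E 'pos|force'; done
```

```text
position: [0.5012, -0.1367, 0.0583]
force: [0.1, 0.5, 0.1]
position: [0.5014, -0.1369, 0.0574]
force: [0.4, -0.5, 0.1]
position: [0.5014, -0.1369, 0.0564]
force: [-0.7, -0.1, -0.0]
position: [0.5015, -0.1369, 0.0555]
force: [-0.2, -0.4, 0.4]
position: [0.5018, -0.137, 0.0547]
force: [1.2, 0.0, 1.1]
position: [0.5018, -0.137, 0.0537]
force: [0.7, -0.4, 2.6]
```

```bash
for k in 1 2 3; do python3 -m creep '[0,0,1,0,0,0,1,0]' | grep -E 'pos|force'; done
```

```text
position: [0.5017, -0.137, 0.0526]
force: [1.4, -0.4, 3.4]
position: [0.5016, -0.137, 0.0516]
force: [1.8, -0.7, 4.5]
position: [0.5017, -0.137, 0.0506]
force: [1.3, -0.6, 5.1]
```

The force climbs about 0.8 N/mm to 5 N, as the key spring should, so the key is essentially fully down. Withdrawing.

```bash
python3 -m creep '[0,0,0,0, 0,0,-5,0, 0,0,-25,0, 0,0,-60,0, 0,0,-110,0, 0,0,-160,0, 0,40,-190,0, 0,80,-200,0, 0,120,-200,0, 0,120,-200,0, 0,120,-200,0]'
python3 - <<'E'
from h import *
b=bot.camera("side")[:,:,::-1]; o=bot.get_obs(); print(o["t"],o["force"])
a=cv2.imread("pics/side0.png")
for n,im in(("before",a),("after",b)):
    c=im.astype(int); m=((c[:,:,2]>130)&(c[:,:,0]>130)).astype(np.uint8)[150:195,330:385]
    k,l,s,ce=cv2.connectedComponentsWithStats(m,connectivity=4)
    print(n,[(tuple((ce[i]+[330,150]).round(1)),int(s[i,4])) for i in range(1,k) if s[i,4]>10])
c=b[95:180,280:400].astype(int); m=(c[:,:,0]>c[:,:,2]+50)
print([(r+95,int(np.where(m[r])[0].max()+280)) for r in range(32,56,2) if m[r].any()],proj("side",lid(0,.166,y=-.087)))
# bystanders: difference of small patches (px boxes in side view) 
d=np.abs(a.astype(int)-b).sum(2)>120
for nm,(x0,y0,x1,y1) in dict(ethanol=(355,100,380,155),marker=(350,220,402,250),vial=(334,212,348,232),pipette=(295,285,395,340),rack=(388,130,420,168)).items(): print(nm,d[y0:y1,x0:x1].mean().round(3))
E
```

```text
t: 17.52
position: [0.3831, -0.1172, 0.2503]
tool_rot: [0.0, -0.647, 0.763, 0.0]
force: [-0.5, 0.6, -0.7]
opening: 0.0006
17.575 [0.38627041 0.56691303 1.25737858]
before [((np.float64(342.2), np.float64(159.6)), 479), ((np.float64(378.6), np.float64(165.8)), 356), ((np.float64(363.6), np.float64(159.6)), 14), ((np.float64(351.3), np.float64(170.3)), 162), ((np.float64(371.9), np.float64(169.2)), 23), ((np.float64(360.8), np.float64(177.6)), 27), ((np.float64(372.2), np.float64(179.2)), 17), ((np.float64(338.3), np.float64(178.5)), 17), ((np.float64(336.3), np.float64(188.5)), 36), ((np.float64(349.5), np.float64(186.5)), 30)]
after [((np.float64(378.3), np.float64(167.0)), 404), ((np.float64(345.4), np.float64(163.8)), 138), ((np.float64(363.7), np.float64(159.9)), 16), ((np.float64(351.2), np.float64(170.4)), 188), ((np.float64(371.7), np.float64(169.3)), 26), ((np.float64(360.6), np.float64(177.5)), 28), ((np.float64(338.4), np.float64(178.6)), 11), ((np.float64(336.3), np.float64(188.4)), 29), ((np.float64(349.5), np.float64(186.5)), 24), ((np.float64(361.2), np.float64(188.4)), 14)]
[(127, 333), (129, 337), (131, 342), (133, 346), (135, 350), (137, 355), (139, 359), (141, 360), (143, 359), (145, 359), (147, 357), (149, 357)] [361.85699388 138.9104195 ]
ethanol 0.078
marker 0.636
vial 0.154
pipette 0.578
rack 0.102
```

```bash
python3 -c "
from workcell import bot
print(bot.sign_off())"
```

```text
the job is handed in; nothing more can be done
None
```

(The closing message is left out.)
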